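# Tilt the optical reader and hold the sample slide flush on its sloped face

### The job

Crank the blue handwheel, a few grasps if need be, until the reader head's orange pointer lines up with the green pointer; tilt the head only by the wheel, without pushing on it by hand. Then pick up the sample slide by its red handle, tilt it to match the sloped face, and press it gently flush and square inside the blue outline over the amber window. Finish while still holding it pressed there, without letting go, and leave the gas detector, drying tube and brass fitting where they are.

Things in the scene. Friction and masses are not known exactly. Their poses are not given: they have to be found in the camera images.
- head: White reader head, 95 (x) x 112 (y) mm, between two white cheeks on a fixed stand. Origin on its hinge line (its y axis), 105 mm above the table; z = normal of its flat sprung top plate, 30 mm above the origin. Tilting up leans z to -x, towards the robot. Orange pointer 115 mm long from the hinge along +x, at y = -78 mm. Tilt = 0.16 x wheel, self-locking: a press does not tilt it.
- face (a point): Centre of the head's flat top plate (10 mm thick), in the middle of the amber window and of the blue outline (66 x 90 mm) printed on it; z is the outward normal, x up the slope, y along the hinge. Tilts with the head. The plate is sprung: it gives way straight down its normal, from about 2 N, then 2 N per mm, to a stop at 12 mm; it does not rock. Some 3 to 5 mm is a gentle press.
- wheel (a joint): Angle of the blue handwheel, rad, about a vertical axis; grows turning clockwise seen from above, which tilts the head up by 0.16 rad per rad. Stays where it is left; turning it takes about 0.15 N m. Range -0.6 to 6. Some 1.8 to 3.2 rad are needed, so several grasps.
- wheel_grip (a point): On the wheel's axis, 113 mm above the table, 14 mm below the top of the upright blue bar across the wheel by which it is turned. The bar is 58 mm long (point x), 12 mm thick (point y) and stands 38 mm above the wheel's rim and spokes (rim 122 mm across, its top 24 mm below this point). z is up. Turns with the wheel.
- mark (a joint): Angle of the green pointer, rad: the tilt to which the head is to be brought (0 = level, same sense as the head's tilt). It is preset: leave it. The green pointer turns about the head's hinge line, just outside the orange one (y = -91 mm), equally long.
- mark_tip (a point): Tip of the green pointer, 115 mm from the hinge line; its x runs along the pointer away from the hinge, its z is the face normal that the head will have when the pointers line up.
- slide_centre (a point): Centre of the sample slide, half-way up, 25 mm above its underside: an aluminium plate 56 (x) x 80 (y) x 6 mm with an upright red handle in its middle, 32 mm long in x, 14 mm thick in y, top 50 mm above the underside. 0.1 to 0.2 kg. Lies on a 4 mm black rubber pad; z is up. On the face its y goes along the face's y, either way round.
- detector: Bystander: blue hand-held gas detector lying on the table, 126 x 52 x 26 mm; origin at the centre of its underside.
- dryer_tube: Bystander: upright purple drying tube on a grey foot, 60 mm across the foot, 99 mm tall; origin at the centre of its underside.
- fitting: Bystander: small brass pipe fitting standing on the table, 36 mm across, 40 mm tall; origin at the centre of its underside.
- slide: The sample slide itself; origin at the centre of its underside (25 mm below slide_centre, same axes).
There are look-alikes about, which are no part of the job. What is shaped like the slide but pink or turquoise is not meant.

How it is judged:
On the way, in this order (a step that is already met when the one before it is completed fails the run):
1. the orange pointer is in line with the green one (within about 3 degrees) and the wheel is let go (angle between the z axis of face and the z axis of mark_tip, either way round below 0.055 rad and contact force between the fingers and anything else below 0.3 N), for 0.2 s.
2. the slide is lifted from its pad in the fingers (height (world z) of slide above 0.06 m and contact force between the fingers and slide above 1 N), for 0.1 s.
At the end, for the whole second after the job is handed in: The orange pointer is still in line with the green one (within 0.055 rad); the slide lies flat on the head's face (within 0.06 rad and 4 mm), handle outwards, square to the outline within 0.17 rad and centred within 13 mm each way, at rest, held in the fingers and pressed on with 2.5 to 25 N (angle between the z axis of face and the z axis of mark_tip, either way round below 0.055 rad and angle between the z axis of slide and the z axis of face, either way round below 0.06 rad and angle between the y axis of slide and the y axis of face, either way round below 0.17 rad and angle between slide's own z axis and vertical below 1 rad and x of slide in the frame of face between -0.013 and 0.013 m and y of slide in the frame of face between -0.013 and 0.013 m and z of slide in the frame of face between -0.004 and 0.004 m and contact force between slide and head between 2.5 and 25 N and contact force between the fingers and slide above 3 N and linear speed of slide below 0.02 m/s); the arm keeps its last pose, push and grip.
It fails at once if the detector is moved more than 30 mm (distance of detector from where it was at the start of the episode above 0.03 m).
It fails at once if the dryer_tube is moved more than 30 mm (distance of dryer_tube from where it was at the start of the episode above 0.03 m).
It fails at once if the fitting is moved more than 30 mm (distance of fitting from where it was at the start of the episode above 0.03 m).
It fails at once if the robot pushes on the head by hand (over 3 N) (contact force between any of the fingers, the arm and head above 3 N).
It fails at once if the slide is pressed hard on the head (over 45 N) (contact force between slide and head above 45 N).
It also fails if it takes over 72 s, if anything falls off the work surface, if the arm or the gripper's body presses on something with over 40 N, if the wrist force passes 120 N, or if a joint passes its speed limit or range.

### The arm

A 7-joint arm with a two-finger parallel gripper is mounted at the origin on the work surface. World frame = base frame: x ahead of the robot, y to its left, z up, the work surface at z = 0. Lengths are in m, angles in rad, forces in N, time in s.
With the tool pointing down it reaches from about 0.425 to 0.975 m from the base axis. Payload 16.7 kg.
Tool frame: the origin (TCP) lies at the very end of the fingers, on their centre line; the grasp point (between the pads) lies 19 mm behind it; z points along the fingers, y is the line along which they close (so a half turn about z gives the same grasp; the last joint's range is limited). The gripper opens to 85 mm and grips with 20 to 120 N. Pads are 22 mm wide; open, the fingers measure 114 mm over their backs; the gripper's body (76 mm by 85 mm) begins 54 mm behind the grasp point. The pads swing forward as they close: fully open they stand 13 mm farther back than shut.
Start: joints at [-1.349, 0.426, 0.074, 1.606, -0.034, 1.111, -0.067], TCP at [0.245, 0.629, 0.206] pointing down, gripper open.
Joint ranges: [-2.85, 2.85], [-0.5, 2.14], [-1.23, 1.37], [0.21, 2.46], [-1.02, 4.16], [0.16, 2.05], [-2.73, 2.73]. Speed limits (rad/s): [1.89, 1.89, 2.39, 2.39, 3.01, 3.01, 3.01].

### API

Orientations are given as [roll, pitch, yaw] about the fixed x, y, z axes, in that order (R = Rz(yaw) Ry(pitch) Rx(roll)).
In Python, from plant import manip gives the robot as it stands.
- The arm moves only by the tool servo_tool, never from a script. Its argument "plan" is a list of rows, each an object of numbers: "tx", "ty", "tz": the shift along the tool's x, y, z in m; "ax", "ay", "az": the turn, a rotation vector about the tool's x, y, z in degrees; "grip": the gripper's target within -1 to 1 (shut at 1, half-way at 0, fully open at -1). In form: [{"tx": .., "ty": .., "tz": .., "ax": .., "ay": .., "az": .., "grip": ..}, ...]. A call has 1 to 10 rows; each row shifts and turns the commanded pose from where the row before left it, along the tool's axes as they then stand; what a row does not reach is not made up. A row lasts 1/12 s, in which the tool goes at most 41.7 mm and 7.16 degrees, less where a joint would pass 70% of its speed; a pose out of reach is approached as far as the arm can. A call is refused whole if a number of a shift passes 0.0417 or a number of a turn 7.16, either way. A call with a gripper value outside its range is refused whole. The fingers move at their own pace and stop on an object; "newtons" is the grip in N (left out, the last holds). Time passes only in rows, so rows that do not move let the fingers close. It gives the time, the measured TCP pose, the force, the opening and the grip force at its end, in the units of the state.
- manip.sense(): the state, without advancing time (a new reading comes with each control period).
- manip.capture(name): name is "scene" or "top" or "wrist"; returns a dict with "color" (480x640x3 uint8, red, green, blue), "intrinsics" (3x3 intrinsics, pixels), "extrinsics" (4x4, takes a point from camera to world coordinates). Camera axes: x right, y down, z forward; pixel columns grow to the right and rows downward; lengths in m; the calibration is good to about 2 mm. A picture is of the moment at which its call begins. There is no depth.
- manip.job_done(): hands the job in; it is judged then, once.
The state is a dict: "time_s": time; "qpos": joint angles; "joint_vel": joint speeds; "effort": joint torques, N m; "tool_pos": TCP position; "ee_rot": TCP orientation; "contact_force": force on the tool from outside, world axes, zero at the start; "moment": the same for the moment, N m; "finger_gap": finger opening in m; "gripper_force": force on a finger pad.
Only numpy, scipy, OpenCV 4.12 (cv2) and the standard library are available. Lean on these libraries where they do the work, as an engineer would, in place of code of your own. Each camera call takes 0.05 s, during which the arm holds its last target. There are 200 camera calls.

## Working session

There is one attempt and no reset: what is moved stays moved. The work goes in short steps, Python scripts to look and compute and a tool call to move; the robot and the scene stay as the last step left them, time stands still between calls to the robot, and variables do not carry over. Pictures are saved under pics/ and viewed, at most 10 in all, crops included, and the job is handed in when it is done.

Besides the shell and the picture viewer there is one more tool, called after "Emit:" by a JSON object that holds its "name" and its "arguments", one argument or row to a line. servo_tool: Moves the arm, as the interface text tells. Its arguments: {"type":"object","properties":{"plan":{"type":"array","items":{"type":"object","properties":{"tx":{"type":"number"},"ty":{"type":"number"},"tz":{"type":"number"},"ax":{"type":"number"},"ay":{"type":"number"},"az":{"type":"number"},"grip":{"type":"number"}}}},"newtons":{"type":"number"}},"required":["plan"]}

```bash
mkdir -p pics
cat > h.py <<'E'
import numpy as np, cv2, json
from plant import manip
from scipy.spatial.transform import Rotation as R
def snap(n,f):
    c=manip.capture(n); cv2.imwrite(f'pics/{f}.png',c['color'][:,:,::-1]); np.savez(f'pics/{f}.npz',K=c['intrinsics'],T=c['extrinsics']); return c
def ray(f,u,v):
    d=np.load(f'pics/{f}.npz'); T=d['T']; r=T[:3,:3]@np.linalg.inv(d['K'])@[u,v,1]; return T[:3,3],r/np.linalg.norm(r)
def atz(f,u,v,z):
    o,r=ray(f,u,v); return o+r*(z-o[2])/r[2]
def aty(f,u,v,y):
    o,r=ray(f,u,v); return o+r*(y-o[1])/r[1]
def proj(f,p):
    d=np.load(f'pics/{f}.npz'); T=d['T']; q=d['K']@(T[:3,:3].T@(np.array(p)-T[:3,3])); return (q[:2]/q[2]).round(1)
def tri(*obs):
    A=np.zeros((3,3));b=np.zeros(3)
    for f,u,v in obs:
        o,r=ray(f,u,v);P=np.eye(3)-np.outer(r,r);A+=P;b+=P@o
    return np.linalg.solve(A,b)
E
python3 - <<'E'
from h import *
np.set_printoptions(precision=4,suppress=True)
snap('scene','s0');snap('top','t0')
for f in('s0','t0'):
    d=np.load(f'pics/{f}.npz');print(d['T'],d['K'])
s=manip.sense();print(s)
E
```

```text
[[-0.1626  0.5669 -0.8076  1.4586]
 [ 0.9866  0.0804 -0.1422  0.0904]
 [-0.0157 -0.8198 -0.5724  0.7672]
 [ 0.      0.      0.      1.    ]] [[621.6127   0.     319.3039]
 [  0.     621.6127 237.7834]
 [  0.       0.       1.    ]]
[[ 0.0284 -0.9832  0.1802  0.3425]
 [-0.9994 -0.0313 -0.0133 -0.0619]
 [ 0.0187 -0.1797 -0.9835  1.2159]
 [ 0.      0.      0.      1.    ]] [[561.4578   0.     314.8104]
 [  0.     561.4578 235.6253]
 [  0.       0.       1.    ]]
{'time_s': 0.1, 'qpos': array([-1.3495,  0.4266,  0.0738,  1.6065, -0.0341,  1.1108, -0.0671]), 'joint_vel': array([ 0.0019, -0.0001,  0.0009, -0.0015,  0.0002,  0.001 , -0.0001]), 'effort': array([  0.0097, -95.1533,   3.773 , -46.4403,   0.0199,   0.0064,
         0.    ]), 'tool_pos': array([0.2445, 0.6288, 0.2056]), 'ee_rot': array([-3.1405,  0.0001,  2.7708]), 'contact_force': array([ 0.295 , -0.5668,  0.1034]), 'moment': array([-0.014 , -0.0045,  0.0012]), 'gripper_force': 0.0, 'finger_gap': 0.08545035275419442}
```

View pics/s0.png

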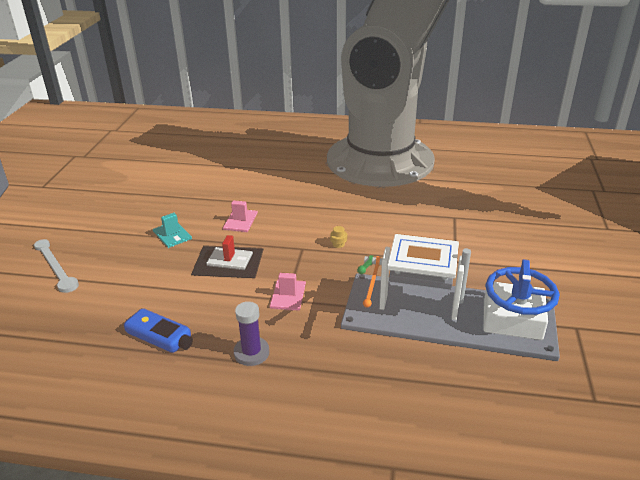

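View pics/t0.png

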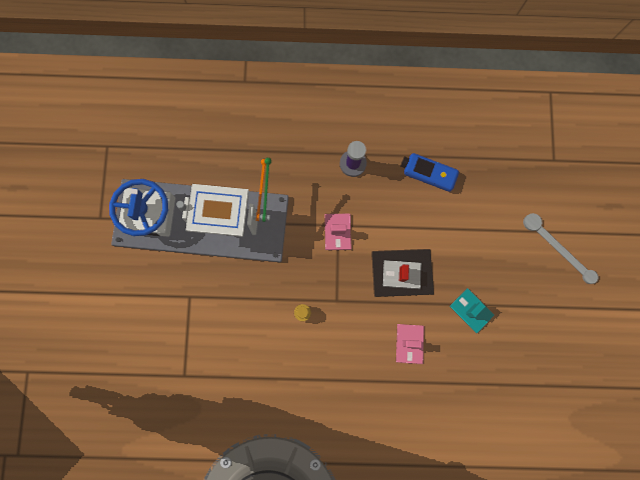

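The scene shows the slide (red handle, s0 (228,248), t0 (404,273)) on its black pad. The turquoise look-alike is at s0 (172,230), the pink ones at (240,215) and (288,290). The wheel is at s0 (522,285), t0 (138,207), the head's face at s0 (424,253), t0 (217,210). I'll enlarge both.

Run:
```python
from h import *
s=cv2.imread('pics/s0.png');t=cv2.imread('pics/t0.png')
a=cv2.resize(s[225:345,340:570],None,fx=3.4,fy=3.4,interpolation=cv2.INTER_CUBIC)[:,:782]
cv2.imwrite('pics/c1.png',a)
b=cv2.resize(t[140:270,100:300],None,fx=4,fy=4,interpolation=cv2.INTER_CUBIC)
cv2.imwrite('pics/c2.png',b)
c=cv2.resize(s[190:310,150:310],None,fx=2.4,fy=2.4,interpolation=cv2.INTER_CUBIC);d=cv2.resize(t[240:312,360:496],None,fx=4*288/408*1.0,fy=4*288/408,interpolation=cv2.INTER_CUBIC)
d=cv2.resize(t[237:309,365:461],None,fx=4,fy=4,interpolation=cv2.INTER_CUBIC)
cv2.imwrite('pics/c3.png',np.hstack([c,d]))
```

```text
(no output)
```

View pics/c1.png

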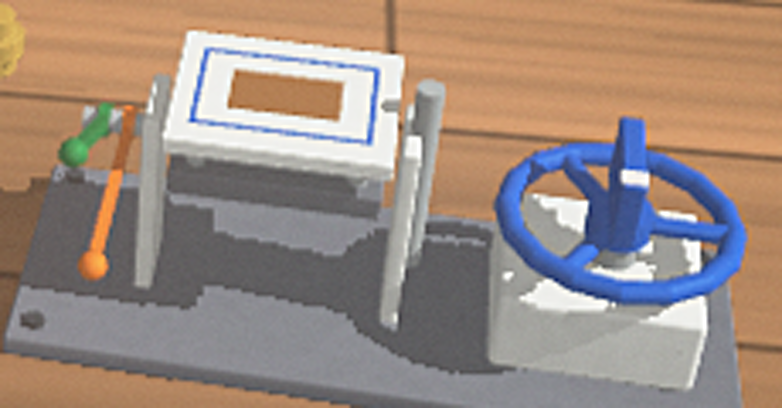

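View pics/c2.png

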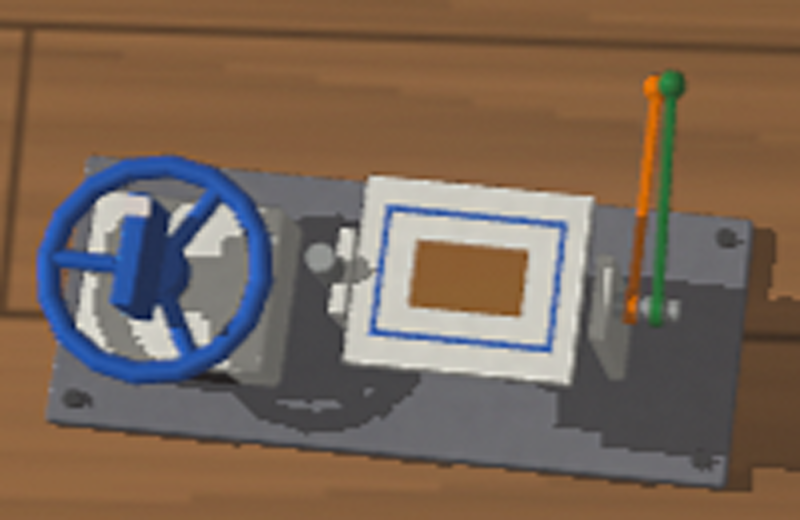

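View pics/c3.png

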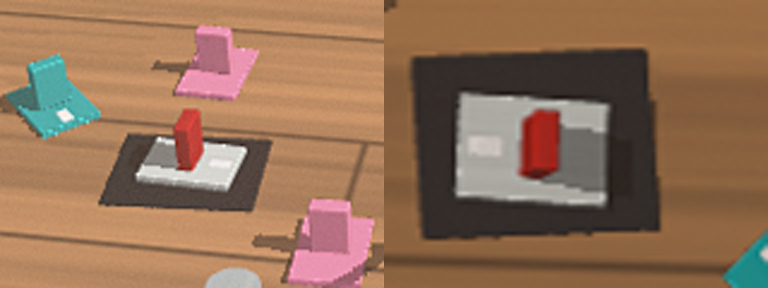

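Run:
```python
from h import *
np.set_printoptions(precision=4,suppress=True)
c1=lambda u,v:('s0',340+u/3.4,225+v/3.4)
c2=lambda u,v:('t0',100+u/4,140+v/4)
P={}
for n,a,b in [('or',(93,265),(653,87)),('gr',(73,151),(672,83)),('F-x-y',(206,48),(372+180,351)),('F-x+y',(379,70),(372,333)),('F+x+y',(372,142),(387,207)),('F+x-y',(192,119),(566,224))]:
    p=tri(c1(*a),c2(*b));P[n]=p;print(n,p,'reproj',proj('s0',p)-c1(*a)[1:],proj('t0',p)-c2(*b)[1:])
F=np.mean([P[k] for k in P if k[0]=='F'],axis=0);print('face',F)
ex=P['F+x+y']+P['F+x-y']-P['F-x+y']-P['F-x-y'];ey=P['F+x+y']-P['F+x-y']+P['F-x+y']-P['F-x-y']
print(ex/2,ey/2,'yaw from y',np.degrees(np.arctan2(-ey[0],ey[1])))
print('wheel top',atz(*c2(154,269),.083),'scene',atz(*c1(621,222),.083))
print('bar top ends',atz(*c2(137,213),.127),atz(*c2(122,310),.127))
print('baseplate',[atz(*c2(*q),0.01) for q in [(88,157),(750,220),(725,488),(48,422)]])
# slide
t3=lambda u,v:('t0',365+(u-384)/4,237+v/4); s3=lambda u,v:('s0',150+u/2.4,190+v/2.4)
print('plate top corners z=.010',[atz(*t3(*q),.010) for q in [(461,93),(610,103),(606,206),(456,196)]])
print('scene',[atz(*s3(*q),.010) for q in [(150,138),(247,154),(236,188),(137,175)]])
print('handle top',[atz(*t3(*q),.054) for q in [(534,111),(558,111),(545,178),(521,176)]])
for n,uv in [('pink1',(338,225)),('tube',(353,165)),('det',(431,172)),('fit',(303,313))]: print(n,atz('t0',*uv,0.01))
```

```text
or [0.6966 0.0331 0.1067] reproj [ 0.1471 -0.0412] [ 0.15 -0.05]
gr [0.6813 0.02   0.1617] reproj [-0.2706 -0.0118] [-0.2   0.05]
F-x-y [0.5513 0.0752 0.1354] reproj [-0.5882  0.0824] [-0.5   0.05]
F-x+y [0.5576 0.1635 0.1347] reproj [-0.5706  0.0118] [-0.5  -0.05]
F+x+y [0.621  0.1598 0.1363] reproj [-0.3118  0.0353] [-0.35 -0.05]
F+x-y [0.6151 0.0717 0.1365] reproj [-0.6706  0.    ] [-0.6  0. ]
face [0.5863 0.1176 0.1357]
[ 0.0636 -0.0036  0.0013] [ 0.0061  0.0882 -0.0004] yaw from y -3.9461803161924003
wheel top [0.5979 0.2873 0.083 ] scene [0.5987 0.2886 0.083 ]
bar top ends [0.6162 0.2845 0.127 ] [0.5668 0.2877 0.127 ]
baseplate [array([0.6765, 0.3514, 0.01  ]), array([ 0.6528, -0.0152,  0.01  ]), array([ 0.5032, -0.0072,  0.01  ]), array([0.5278, 0.3596, 0.01  ])]
plate top corners z=.010 [array([ 0.5139, -0.2304,  0.01  ]), array([ 0.511 , -0.3115,  0.01  ]), array([ 0.4549, -0.3091,  0.01  ]), array([ 0.4579, -0.2281,  0.01  ])]
scene [array([ 0.4566, -0.3131,  0.01  ]), array([ 0.4675, -0.2233,  0.01  ]), array([ 0.5151, -0.2205,  0.01  ]), array([ 0.5097, -0.3079,  0.01  ])]
handle top [array([ 0.4994, -0.2626,  0.054 ]), array([ 0.4997, -0.2751,  0.054 ]), array([ 0.4644, -0.2683,  0.054 ]), array([ 0.4651, -0.2558,  0.054 ])]
pink1 [ 0.5888 -0.1283  0.01  ]
tube [ 0.7268 -0.159   0.01  ]
det [ 0.7165 -0.3341  0.01  ]
fit [ 0.3952 -0.0578  0.01  ]
```

The reprojection fits and the sizes check out: the outline measures 64x88 mm and the face height is 0.136. The head is now at a tilt of about 0.02 rad and the green pointer at about 0.5 rad, so the wheel needs about +3 rad. Moving towards the wheel at (0.598, 0.288).

Emit:
{"name": "servo_tool", "arguments": {
  "plan": [
    {"tx": -0.037,"ty": -0.0155,"grip": -1},
    {"tx": -0.037,"ty": -0.0155,"grip": -1},
    {"tx": -0.037,"ty": -0.0155,"grip": -1},
    {"tx": -0.037,"ty": -0.0155,"grip": -1},
    {"tx": -0.037,"ty": -0.0155,"grip": -1},
    {"tx": -0.037,"ty": -0.0155,"grip": -1},
    {"tx": -0.037,"ty": -0.0155,"grip": -1},
    {"tx": -0.037,"ty": -0.0155,"grip": -1},
    {"tx": -0.037,"ty": -0.0155,"grip": -1},
    {"tx": -0.037,"ty": -0.0155,"grip": -1}
  ],
  "newtons": 40
}}

```text
invalid input
```

```bash
cat >> h.py <<'E'
def go(p,rpy=None,q=True):
    s=manip.sense();M=R.from_euler('xyz',s['ee_rot'])
    print('t',s['time_s'],'pos',s['tool_pos'].round(4),'rot',s['ee_rot'].round(3),'q',s['qpos'].round(2),'F',s['contact_force'].round(1),'gap',round(s['finger_gap'],4),'gf',round(s['gripper_force'],1))
    if p is not None: print('shift(tool)',M.inv().apply(np.array(p)-s['tool_pos']).round(4))
    if rpy is not None: print('turn deg',np.degrees((M.inv()*(rpy if isinstance(rpy,R) else R.from_euler('xyz',rpy))).as_rotvec()).round(2))
E
python3 - <<'E'
from h import *
go([.598,.288,.2],[np.pi,0,np.radians(176)])
E
```

```text
t 0.1 pos [0.2445 0.6288 0.2056] rot [-3.14   0.     2.771] q [-1.35  0.43  0.07  1.61 -0.03  1.11 -0.07] F [ 0.3 -0.6  0.1] gap 0.0855 gf 0.0
shift(tool) [-0.453  -0.1895  0.0059]
turn deg [-6.000e-02 -1.000e-02 -1.724e+01]
```

Emit:
{"name": "servo_tool", "arguments": {
  "plan": [
    {"tx": -0.037,"ty": -0.0155,"tz": 0,"ax": 0,"ay": 0,"az": 0,"grip": -1},
    {"tx": -0.037,"ty": -0.0155,"tz": 0,"ax": 0,"ay": 0,"az": 0,"grip": -1},
    {"tx": -0.037,"ty": -0.0155,"tz": 0,"ax": 0,"ay": 0,"az": 0,"grip": -1},
    {"tx": -0.037,"ty": -0.0155,"tz": 0,"ax": 0,"ay": 0,"az": 0,"grip": -1},
    {"tx": -0.037,"ty": -0.0155,"tz": 0,"ax": 0,"ay": 0,"az": 0,"grip": -1},
    {"tx": -0.037,"ty": -0.0155,"tz": 0,"ax": 0,"ay": 0,"az": 0,"grip": -1},
    {"tx": -0.037,"ty": -0.0155,"tz": 0,"ax": 0,"ay": 0,"az": 0,"grip": -1},
    {"tx": -0.037,"ty": -0.0155,"tz": 0,"ax": 0,"ay": 0,"az": 0,"grip": -1},
    {"tx": -0.037,"ty": -0.0155,"tz": 0,"ax": 0,"ay": 0,"az": 0,"grip": -1},
    {"tx": -0.037,"ty": -0.0155,"tz": 0,"ax": 0,"ay": 0,"az": 0,"grip": -1}
  ],
  "newtons": 40
}}

```text
time_s: 0.93
tool_pos: [0.5343, 0.3489, 0.2061]
ee_rot: [-3.141, -0.0, 2.771]
contact_force: [0.2, 1.2, 1.1]
finger_gap: 0.0853
gripper_force: 0.0
```

Run:
```python
from h import *
go([.598,.288,.2],[np.pi,0,np.radians(176)])
```

```text
t 0.9333 pos [0.5343 0.3489 0.2061] rot [-3.141 -0.     2.771] q [-0.84  0.37  0.21  1.7  -0.08  1.08  0.59] F [0.2 1.2 1.1] gap 0.0853 gf 0.0
shift(tool) [-0.0815 -0.0336  0.0061]
turn deg [-1.000e-02 -2.000e-02 -1.724e+01]
```

Emit:
{"name": "servo_tool", "arguments": {
  "plan": [
    {"tx": -0.027,"ty": -0.011,"tz": 0,"ax": 0,"ay": 0,"az": 0,"grip": -1},
    {"tx": -0.027,"ty": -0.011,"tz": 0,"ax": 0,"ay": 0,"az": 0,"grip": -1},
    {"tx": -0.0275,"ty": -0.0116,"tz": 0.006,"ax": 0,"ay": 0,"az": 0,"grip": -1},
    {"tx": 0,"ty": 0,"tz": 0,"ax": 0,"ay": 0,"az": -6,"grip": -1},
    {"tx": 0,"ty": 0,"tz": 0,"ax": 0,"ay": 0,"az": -6,"grip": -1},
    {"tx": 0,"ty": 0,"tz": 0,"ax": 0,"ay": 0,"az": -5,"grip": -1},
    {"tx": 0,"ty": 0,"tz": 0,"ax": 0,"ay": 0,"az": 0,"grip": -1},
    {"tx": 0,"ty": 0,"tz": 0,"ax": 0,"ay": 0,"az": 0,"grip": -1}
  ]
}}

```text
time_s: 1.6
tool_pos: [0.5969, 0.2895, 0.1999]
ee_rot: [-3.141, -0.001, 3.064]
contact_force: [-0.2, 0.3, -0.1]
finger_gap: 0.0852
gripper_force: 0.0
```

Run:
```python
from h import *
np.set_printoptions(precision=4,suppress=True)
go([.598,.288,.2],[np.pi,0,np.radians(176)])
snap('wrist','w1');d=np.load('pics/w1.npz');print(d['T'],d['K'])
print('axis rim',proj('w1',[.598,.288,.083]),'bar top',proj('w1',[.598,.288,.127]))
```

```text
t 1.6 pos [0.5969 0.2895 0.1999] rot [-3.141 -0.001  3.064] q [-0.67  0.42  0.17  1.65 -0.08  1.09  1.01] F [-0.2  0.3 -0.1] gap 0.0852 gf 0.0
shift(tool) [-0.0012 -0.0014 -0.0001]
turn deg [-0.01 -0.03 -0.42]
[[ 0.0765  0.9508  0.3003  0.5187]
 [ 0.9971 -0.0729 -0.0233  0.2958]
 [-0.0002  0.3012 -0.9536  0.3671]
 [ 0.      0.      0.      1.    ]] [[367.0549   0.     323.0882]
 [  0.     367.0549 238.2395]
 [  0.       0.       1.    ]]
axis rim [321.  226.3] bar top [320.7 243.5]
```

View pics/w1.png

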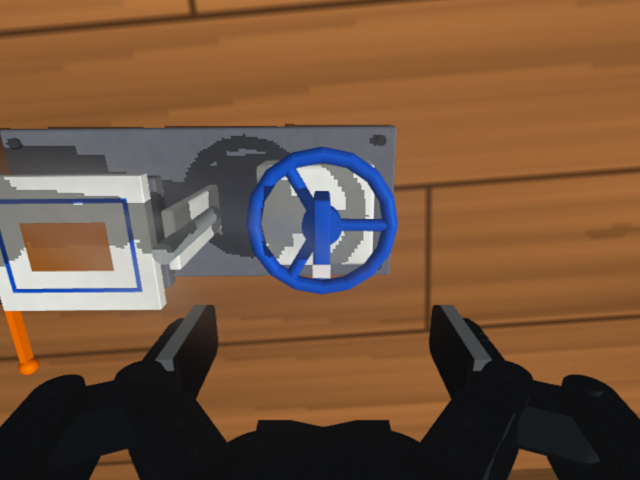

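Run:
```python
from h import *
np.set_printoptions(precision=4,suppress=True)
print('bar top ends',atz('w1',321,192,.127),atz('w1',321,265,.127),atz('w1',321,278,.127))
for z in(.083,.086): print('rim',(atz('w1',322,148,z)+atz('w1',322,293,z))/2,atz('w1',322,293,z)-atz('w1',322,148,z),(atz('w1',248,222,z)+atz('w1',397,222,z))/2)
im=cv2.imread('pics/w1.png').astype(int);b=(im[...,0]-im[...,2]>80);b[:,:240]=0
ys,xs=np.where(b);print(xs.min(),xs.max(),ys.min(),ys.max())
```

```text
bar top ends [0.5623 0.291  0.127 ] [0.6139 0.287  0.127 ] [0.6237 0.2862 0.127 ]
rim [0.597  0.2889 0.083 ] [ 0.1198 -0.0093  0.    ] [0.5946 0.2895 0.083 ]
rim [0.5961 0.2889 0.086 ] [ 0.1186 -0.0092  0.    ] [0.5938 0.2895 0.086 ]
249 397 147 293
```

The wrist view shows the bar upright in the image from (321,192) to (321,278), aligned with the tool, and the rim centred near (322,220). The axis is at about (0.595, 0.289). Descending and gripping.

Emit:
{"name": "servo_tool", "arguments": {
  "plan": [
    {"tx": 0.002,"ty": -0.001,"tz": 0.026,"ax": 0,"ay": 0,"az": 0,"grip": -1},
    {"tx": 0,"ty": 0,"tz": 0.026,"ax": 0,"ay": 0,"az": 0,"grip": -1},
    {"tx": 0,"ty": 0,"tz": 0.026,"ax": 0,"ay": 0,"az": 0,"grip": -1},
    {"tx": 0,"ty": 0,"tz": 0.026,"ax": 0,"ay": 0,"az": 0,"grip": -1},
    {"tx": 0,"ty": 0,"tz": 0,"ax": 0,"ay": 0,"az": 0,"grip": 1},
    {"tx": 0,"ty": 0,"tz": 0,"ax": 0,"ay": 0,"az": 0,"grip": 1},
    {"tx": 0,"ty": 0,"tz": 0,"ax": 0,"ay": 0,"az": 0,"grip": 1},
    {"tx": 0,"ty": 0,"tz": 0,"ax": 0,"ay": 0,"az": 0,"grip": 1},
    {"tx": 0,"ty": 0,"tz": 0,"ax": 0,"ay": 0,"az": 0,"grip": 1},
    {"tx": 0,"ty": 0,"tz": 0,"ax": 0,"ay": 0,"az": 0,"grip": 1}
  ],
  "newtons": 40
}}

```text
time_s: 2.48
tool_pos: [0.5955, 0.2891, 0.0975]
ee_rot: [3.141, 0.001, 3.067]
contact_force: [-0.7, -14.6, 10.2]
finger_gap: 0.0122
gripper_force: 9.1
```

Emit:
{"name": "servo_tool", "arguments": {
  "plan": [
    {"tx": 0,"ty": 0,"tz": 0,"ax": 0,"ay": 0,"az": 0,"grip": 1},
    {"tx": 0,"ty": 0,"tz": -0.001,"ax": 0,"ay": 0,"az": 0,"grip": 1},
    {"tx": 0,"ty": 0,"tz": 0,"ax": 0,"ay": 0,"az": 0,"grip": 1},
    {"tx": 0,"ty": 0,"tz": 0,"ax": 0,"ay": 0,"az": 0,"grip": 1}
  ]
}}

```text
time_s: 2.82
tool_pos: [0.5954, 0.2884, 0.0977]
ee_rot: [-3.141, 0.001, 3.067]
contact_force: [1.1, -4.2, 2.9]
finger_gap: 0.0104
gripper_force: 40.7
```

Emit:
{"name": "servo_tool", "arguments": {
  "plan": [
    {"tx": 0,"ty": 0,"tz": 0,"ax": 0,"ay": 0,"az": 5,"grip": 1},
    {"tx": 0,"ty": 0,"tz": 0,"ax": 0,"ay": 0,"az": 5,"grip": 1},
    {"tx": 0,"ty": 0,"tz": 0,"ax": 0,"ay": 0,"az": 5,"grip": 1},
    {"tx": 0,"ty": 0,"tz": 0,"ax": 0,"ay": 0,"az": 5,"grip": 1},
    {"tx": 0,"ty": 0,"tz": 0,"ax": 0,"ay": 0,"az": 5,"grip": 1},
    {"tx": 0,"ty": 0,"tz": 0,"ax": 0,"ay": 0,"az": 5,"grip": 1},
    {"tx": 0,"ty": 0,"tz": 0,"ax": 0,"ay": 0,"az": 0,"grip": 1}
  ]
}}

```text
time_s: 3.4
tool_pos: [0.5958, 0.2895, 0.0977]
ee_rot: [3.14, 0.001, 2.538]
contact_force: [4.9, 0.3, -0.4]
finger_gap: 0.0098
gripper_force: 40.3
```

Run:
```python
from h import *
go(None);print(manip.sense()['moment'])
```

```text
t 3.4 pos [0.5958 0.2895 0.0977] rot [3.140e+00 1.000e-03 2.538e+00] q [-0.76  0.52  0.28  1.74 -0.18  0.9   0.57] F [ 4.9  0.3 -0.4] gap 0.0098 gf 40.3
[ 0.10409657 -1.15689309  0.01915639]
```

Emit:
{"name": "servo_tool", "arguments": {
  "plan": [
    {"tx": 0,"ty": 0,"tz": 0,"ax": 0,"ay": 0,"az": 7,"grip": 1},
    {"tx": 0,"ty": 0,"tz": 0,"ax": 0,"ay": 0,"az": 7,"grip": 1},
    {"tx": 0,"ty": 0,"tz": 0,"ax": 0,"ay": 0,"az": 7,"grip": 1},
    {"tx": 0,"ty": 0,"tz": 0,"ax": 0,"ay": 0,"az": 7,"grip": 1},
    {"tx": 0,"ty": 0,"tz": 0,"ax": 0,"ay": 0,"az": 7,"grip": 1},
    {"tx": 0,"ty": 0,"tz": 0,"ax": 0,"ay": 0,"az": 7,"grip": 1},
    {"tx": 0,"ty": 0,"tz": 0,"ax": 0,"ay": 0,"az": 7,"grip": 1},
    {"tx": 0,"ty": 0,"tz": 0,"ax": 0,"ay": 0,"az": 7,"grip": 1},
    {"tx": 0,"ty": 0,"tz": 0,"ax": 0,"ay": 0,"az": 7,"grip": 1},
    {"tx": 0,"ty": 0,"tz": 0,"ax": 0,"ay": 0,"az": 0,"grip": 1}
  ]
}}

```text
time_s: 4.23
tool_pos: [0.598, 0.2905, 0.0978]
ee_rot: [3.135, -0.003, 1.437]
contact_force: [20.7, 6.5, -10.9]
finger_gap: 0.0102
gripper_force: 39.3
```

Run:
```python
from h import *
go(None);print(manip.sense()['moment'])
```

```text
t 4.2333 pos [0.598  0.2905 0.0978] rot [ 3.135e+00 -3.000e-03  1.437e+00] q [-0.95  0.57  0.55  1.75 -0.37  0.92 -0.37] F [ 20.7   6.5 -10.9] gap 0.0102 gf 39.3
[ 1.32391855 -4.50950257  0.0228412 ]
```

Emit:
{"name": "servo_tool", "arguments": {
  "plan": [
    {"tx": 0.001,"ty": 0.003,"tz": 0.0005,"ax": 0,"ay": 0,"az": 0,"grip": 1},
    {"tx": 0,"ty": 0,"tz": 0,"ax": 0,"ay": 0,"az": 7,"grip": 1},
    {"tx": 0,"ty": 0,"tz": 0,"ax": 0,"ay": 0,"az": 7,"grip": 1},
    {"tx": 0,"ty": 0,"tz": 0,"ax": 0,"ay": 0,"az": 7,"grip": 1},
    {"tx": 0,"ty": 0,"tz": 0,"ax": 0,"ay": 0,"az": 7,"grip": 1},
    {"tx": 0,"ty": 0,"tz": 0,"ax": 0,"ay": 0,"az": 7,"grip": 1},
    {"tx": 0,"ty": 0,"tz": 0,"ax": 0,"ay": 0,"az": 7,"grip": 1},
    {"tx": 0,"ty": 0,"tz": 0,"ax": 0,"ay": 0,"az": 7,"grip": 1},
    {"tx": 0,"ty": 0,"tz": 0,"ax": 0,"ay": 0,"az": 7,"grip": 1},
    {"tx": 0,"ty": 0,"tz": 0,"ax": 0,"ay": 0,"az": 0,"grip": 1}
  ]
}}

```text
time_s: 5.07
tool_pos: [0.6001, 0.2893, 0.0977]
ee_rot: [3.14, -0.003, 0.459]
contact_force: [8.2, -2.8, 5.4]
finger_gap: 0.0101
gripper_force: 41.5
```

Run:
```python
from h import *
go(None);snap('scene','s1');snap('top','t1')
a=cv2.imread('pics/s1.png')[215:315,340:470]
b=cv2.imread('pics/t1.png')[150:230,245:285]
a=cv2.resize(a,None,fx=4,fy=4,interpolation=cv2.INTER_CUBIC);b=cv2.resize(b,None,fx=5,fy=5,interpolation=cv2.INTER_CUBIC)
cv2.imwrite('pics/c4.png',np.hstack([a,b]))
```

```text
t 5.0667 pos [0.6001 0.2893 0.0977] rot [ 3.14e+00 -3.00e-03  4.59e-01] q [-1.1   0.65  0.8   1.75 -0.56  0.97 -1.19] F [ 8.2 -2.8  5.4] gap 0.0101 gf 41.5
```

View pics/c4.png

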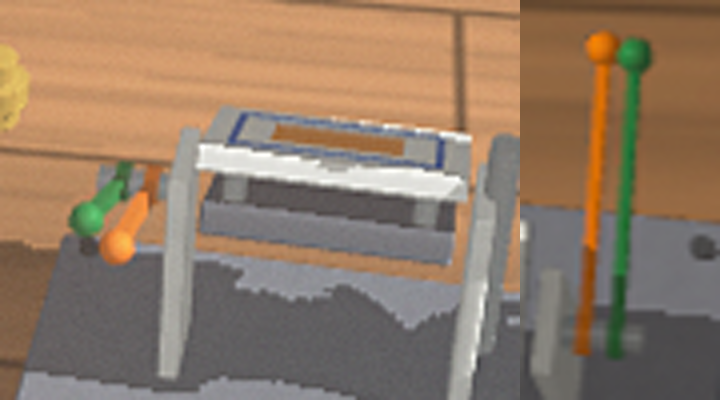

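Run:
```python
from h import *
from scipy.optimize import least_squares
o=tri(('s1',369.5,276.5),('t1',261.4,159.6));g=tri(('s1',361.5,269.5),('t1',267.8,161.2))
print(o,g)
# fit tilt in the head frame: hinge H from face0, yaw
obs={'o0':[('s0',367.4,302.9),('t0',263.25,161.75)],'o':[('s1',369.5,276.5),('t1',261.4,159.6)],'g':[('s1',361.5,269.5),('t1',267.8,161.2),('s0',361.5,269.4),('t0',268,160.75)]}
def pt(p,a,y):
    c,s=np.cos(p[2]),np.sin(p[2]);x=.115*np.cos(a);return [p[0]+c*x-s*y,p[1]+s*x+c*y,.105+p[3]+.115*np.sin(a)]
def f(p):
    r=[]
    for k,a,y in(('o0',p[4],-.078),('o',p[5],-.078),('g',p[6],-.091)):
        for q in obs[k]: r+=list(proj(q[0],pt(p,a,y))-q[1:])
    for (u,v),(x,y) in zip([(206,48),(379,70),(372,142),(192,119)],[(-.033,-.045),(-.033,.045),(.033,.045),(.033,-.045)]):
        a=p[4];X=x*np.cos(a)-.03*np.sin(a);Z=x*np.sin(a)+.03*np.cos(a);c,s=np.cos(p[2]),np.sin(p[2])
        r+=list(proj('s0',[p[0]+c*X-s*y,p[1]+s*X+c*y,.105+p[3]+Z])-np.array([340+u/3.4,225+v/3.4]))
    for (u,v),(x,y) in zip([(552,351),(372,333),(387,207),(566,224)],[(-.033,-.045),(-.033,.045),(.033,.045),(.033,-.045)]):
        a=p[4];X=x*np.cos(a)-.03*np.sin(a);Z=x*np.sin(a)+.03*np.cos(a);c,s=np.cos(p[2]),np.sin(p[2])
        r+=list(proj('t0',[p[0]+c*X-s*y,p[1]+s*X+c*y,.105+p[3]+Z])-np.array([100+u/4,140+v/4]))
    return r
s=least_squares(f,[.586,.118,-.068,0,0,.4,.5],diff_step=1e-3,x_scale=[.01,.01,.1,.01,.1,.1,.1]);print(s.x.round(4),np.round(s.fun,1))
print('remaining wheel deg',np.degrees((s.x[6]-s.x[5])/.16))
```

```text
[0.68614737 0.03358513 0.15276096] [0.68064509 0.02015282 0.16105152]
[ 0.586   0.1181 -0.068   0.      0.      0.4     0.5   ] [-0.2  0.3  0.4  0.8 -0.6  1.5  0.2  0.4  0.   0.4 -0.2  0.2  0.   0.5
 -0.4  0.7 -0.4 -0.2  0.4 -0.5  0.2  1.  -1.2  1.  -0.6  0.7 -1.4  0.7
 -0.7 -0.3 -0.1 -0.1]
remaining wheel deg 35.809862195676445
```

```bash
sed -i 's/(q\[:2\]\/q\[2\]).round(1)/q[:2]\/q[2]/' h.py
cat > fit.py <<'E'
from h import *
from scipy.optimize import least_squares
obs={'o0':[('s0',367.4,302.9),('t0',263.25,161.75)],'o':[('s1',369.5,276.5),('t1',261.4,159.6)],'g':[('s1',361.5,269.5),('t1',267.8,161.2),('s0',361.5,269.4),('t0',268,160.75)]}
def W(p,a,x,y,z):
    X=x*np.cos(a)-z*np.sin(a);Z=x*np.sin(a)+z*np.cos(a);c,s=np.cos(p[2]),np.sin(p[2])
    return np.array([p[0]+c*X-s*y,p[1]+s*X+c*y,.105+p[3]+Z])
def f(p):
    r=[]
    for k,a,y in(('o0',p[4],-.078),('o',p[5],-.078),('g',p[6],-.091)):
        for q in obs[k]: r+=list(proj(q[0],W(p,a,.115,y,0))-q[1:])
    C=[(-.033,-.045),(-.033,.045),(.033,.045),(.033,-.045)]
    for n,sc,ox,oy,L in (('s0',3.4,340,225,[(206,48),(379,70),(372,142),(192,119)]),('t0',4,100,140,[(552,351),(372,333),(387,207),(566,224)])):
        for (u,v),(x,y) in zip(L,C): r+=list(proj(n,W(p,p[4],x,y,.03))-np.array([ox+u/sc,oy+v/sc]))
    return r
s=least_squares(f,[.586,.118,-.068,0,0,.4,.5],x_scale=[.01,.01,.1,.01,.1,.1,.1]);p=s.x
if __name__=='__main__':
    print(p.round(4),np.round(s.fun,1));print('remaining wheel deg',np.degrees((p[6]-p[5])/.16))
E
python3 fit.py
```

```text
[ 5.866e-01  1.177e-01 -6.260e-02  4.000e-04  1.800e-02  4.262e-01
  5.098e-01] [-0.2 -0.4  0.4 -0.1 -0.4 -0.   0.  -0.1  0.1 -0.  -0.3 -0.3  0.1  0.1
 -0.5  0.1 -0.7 -0.   0.1 -0.5  0.1  0.6 -1.3  0.6 -0.3  0.6 -1.1  0.8
 -0.6 -0.4 -0.  -0.4]
remaining wheel deg 29.952510418510727
```

Emit:
{"name": "servo_tool", "arguments": {
  "plan": [
    {"tx": 0,"ty": 0,"tz": 0,"ax": 0,"ay": 0,"az": 6,"grip": 1},
    {"tx": 0,"ty": 0,"tz": 0,"ax": 0,"ay": 0,"az": 6,"grip": 1},
    {"tx": 0,"ty": 0,"tz": 0,"ax": 0,"ay": 0,"az": 6,"grip": 1},
    {"tx": 0,"ty": 0,"tz": 0,"ax": 0,"ay": 0,"az": 6,"grip": 1},
    {"tx": 0,"ty": 0,"tz": 0,"ax": 0,"ay": 0,"az": 6,"grip": 1},
    {"tx": 0,"ty": 0,"tz": 0,"ax": 0,"ay": 0,"az": 0,"grip": 1},
    {"tx": 0,"ty": 0,"tz": 0,"ax": 0,"ay": 0,"az": 0,"grip": 1}
  ]
}}

```text
time_s: 5.75
tool_pos: [0.6004, 0.2881, 0.0977]
ee_rot: [3.141, -0.004, -0.058]
contact_force: [10.3, -8.4, 3.5]
finger_gap: 0.0098
gripper_force: 41.3
```

Emit:
{"name": "servo_tool", "arguments": {
  "plan": [
    {"tx": 0,"ty": 0,"tz": 0,"ax": 0,"ay": 0,"az": 0,"grip": -1},
    {"tx": 0,"ty": 0,"tz": 0,"ax": 0,"ay": 0,"az": 0,"grip": -1},
    {"tx": 0,"ty": 0,"tz": 0,"ax": 0,"ay": 0,"az": 0,"grip": -1},
    {"tx": 0,"ty": 0,"tz": 0,"ax": 0,"ay": 0,"az": 0,"grip": -1},
    {"tx": 0,"ty": 0,"tz": -0.02,"ax": 0,"ay": 0,"az": 0,"grip": -1},
    {"tx": 0,"ty": 0,"tz": -0.03,"ax": 0,"ay": 0,"az": 0,"grip": -1},
    {"tx": 0,"ty": 0,"tz": -0.035,"ax": 0,"ay": 0,"az": 0,"grip": -1},
    {"tx": 0,"ty": 0,"tz": -0.035,"ax": 0,"ay": 0,"az": 0,"grip": -1},
    {"tx": 0,"ty": 0,"tz": -0.035,"ax": 0,"ay": 0,"az": 0,"grip": -1},
    {"tx": 0,"ty": 0,"tz": 0,"ax": 0,"ay": 0,"az": 0,"grip": -1}
  ]
}}

```text
time_s: 6.58
tool_pos: [0.6004, 0.2898, 0.2583]
ee_rot: [-3.137, -0.006, -0.057]
contact_force: [-0.2, 0.7, -0.0]
finger_gap: 0.0854
gripper_force: 0.0
```

Run:
```python
from h import *
go([.4824,-.2675,.25],[np.pi,0,0]);snap('scene','s2');snap('top','t2')
a=cv2.imread('pics/s2.png')[215:315,340:470]
b=cv2.imread('pics/t2.png')[150:230,245:285]
a=cv2.resize(a,None,fx=4,fy=4,interpolation=cv2.INTER_CUBIC);b=cv2.resize(b,None,fx=5,fy=5,interpolation=cv2.INTER_CUBIC)
cv2.imwrite('pics/c5.png',np.hstack([a,b]))
```

```text
t 6.5833 pos [0.6004 0.2898 0.2583] rot [-3.137 -0.006 -0.057] q [-1.25  0.57  1.07  1.61 -0.52  1.27 -1.72] F [-0.2  0.7 -0. ] gap 0.0854 gf 0.0
shift(tool) [-0.0863  0.5631  0.0054]
turn deg [-0.23 -0.35 -3.25]
```

View pics/c5.png

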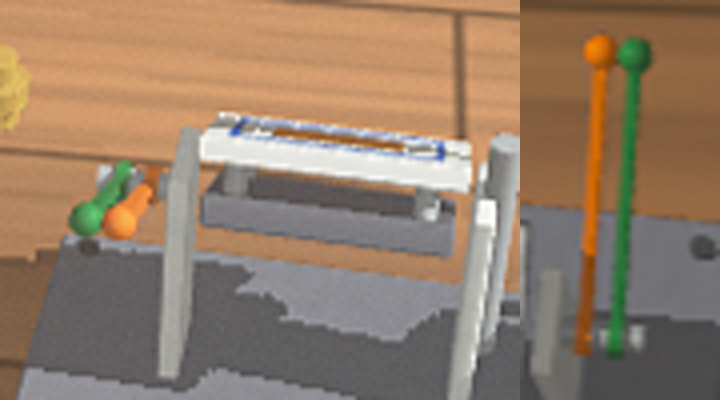

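Orange tip is now at s2 (370.4,270.4), t2 (261,160.4), and green is unchanged. By eye the pointers are level in both views. I'll check the number while moving over the slide at about (0.483,-0.267).

Emit:
{"name": "servo_tool", "arguments": {
  "plan": [
    {"tx": -0.006,"ty": 0.04,"tz": 0,"ax": 0,"ay": 0,"az": 0,"grip": -1},
    {"tx": -0.006,"ty": 0.04,"tz": 0,"ax": 0,"ay": 0,"az": 0,"grip": -1},
    {"tx": -0.006,"ty": 0.04,"tz": 0,"ax": 0,"ay": 0,"az": 0,"grip": -1},
    {"tx": -0.006,"ty": 0.04,"tz": 0,"ax": 0,"ay": 0,"az": 0,"grip": -1},
    {"tx": -0.006,"ty": 0.04,"tz": 0,"ax": 0,"ay": 0,"az": 0,"grip": -1},
    {"tx": -0.006,"ty": 0.04,"tz": 0,"ax": 0,"ay": 0,"az": 0,"grip": -1},
    {"tx": -0.006,"ty": 0.04,"tz": 0,"ax": 0,"ay": 0,"az": 0,"grip": -1},
    {"tx": -0.006,"ty": 0.04,"tz": 0,"ax": 0,"ay": 0,"az": 0,"grip": -1},
    {"tx": -0.006,"ty": 0.04,"tz": 0,"ax": 0,"ay": 0,"az": 0,"grip": -1},
    {"tx": -0.006,"ty": 0.04,"tz": 0,"ax": 0,"ay": 0,"az": 0,"grip": -1}
  ]
}}

```text
time_s: 7.52
tool_pos: [0.5142, -0.1075, 0.2508]
ee_rot: [-3.141, 0.001, -0.056]
contact_force: [1.7, 0.6, 0.2]
finger_gap: 0.0856
gripper_force: 0.0
```

```bash
sed -i "s/('s1',369.5,276.5),('t1',261.4,159.6)/('s2',370.4,270.4),('t2',261.0,160.4)/" fit.py
python3 - <<'E'
from fit import *
print(p.round(4),'remaining tilt',p[6]-p[5],np.round(s.fun[2:8],1))
go([.4835,-.267,.2],[np.pi,0,-.07])
E
```

```text
[ 5.866e-01  1.177e-01 -6.260e-02  4.000e-04  1.800e-02  5.125e-01
  5.099e-01] remaining tilt -0.002602150577054041 [ 0.4 -0.1 -0.7 -0.1 -0.2 -0.1]
t 7.5167 pos [ 0.5142 -0.1075  0.2508] rot [-3.141e+00  1.000e-03 -5.600e-02] q [-0.92  0.28  1.22  1.93 -0.29  1.13 -1.21] F [1.7 0.6 0.2] gap 0.0856 gf 0.0
shift(tool) [-0.0217  0.161   0.0508]
turn deg [-0.03  0.08  0.83]
```

The tilt is matched to within 0.003 rad. Joint 3 (1.22) is drifting towards its limit, so I'll turn the tool back half a turn, which gives the same grasp.

Emit:
{"name": "servo_tool", "arguments": {
  "plan": [
    {"tx": 0,"ty": 0,"tz": 0,"ax": 0,"ay": 0,"az": -7,"grip": -1},
    {"tx": 0,"ty": 0,"tz": 0,"ax": 0,"ay": 0,"az": -7,"grip": -1},
    {"tx": 0,"ty": 0,"tz": 0,"ax": 0,"ay": 0,"az": -7,"grip": -1},
    {"tx": 0,"ty": 0,"tz": 0,"ax": 0,"ay": 0,"az": -7,"grip": -1},
    {"tx": 0,"ty": 0,"tz": 0,"ax": 0,"ay": 0,"az": -7,"grip": -1},
    {"tx": 0,"ty": 0,"tz": 0,"ax": 0,"ay": 0,"az": -7,"grip": -1},
    {"tx": 0,"ty": 0,"tz": 0,"ax": 0,"ay": 0,"az": -7,"grip": -1},
    {"tx": 0,"ty": 0,"tz": 0,"ax": 0,"ay": 0,"az": -7,"grip": -1},
    {"tx": 0,"ty": 0,"tz": 0,"ax": 0,"ay": 0,"az": -7,"grip": -1},
    {"tx": 0,"ty": 0,"tz": 0,"ax": 0,"ay": 0,"az": -7,"grip": -1}
  ]
}}

```text
time_s: 8.35
tool_pos: [0.5149, -0.106, 0.2507]
ee_rot: [-3.14, 0.001, 1.172]
contact_force: [-0.4, 0.4, 0.6]
finger_gap: 0.0858
gripper_force: 0.0
```

Emit:
{"name": "servo_tool", "arguments": {
  "plan": [
    {"tx": 0,"ty": 0,"tz": 0,"ax": 0,"ay": 0,"az": -7,"grip": -1},
    {"tx": 0,"ty": 0,"tz": 0,"ax": 0,"ay": 0,"az": -7,"grip": -1},
    {"tx": 0,"ty": 0,"tz": 0,"ax": 0,"ay": 0,"az": -7,"grip": -1},
    {"tx": 0,"ty": 0,"tz": 0,"ax": 0,"ay": 0,"az": -7,"grip": -1},
    {"tx": 0,"ty": 0,"tz": 0,"ax": 0,"ay": 0,"az": -7,"grip": -1},
    {"tx": 0,"ty": 0,"tz": 0,"ax": 0,"ay": 0,"az": -7,"grip": -1},
    {"tx": 0,"ty": 0,"tz": 0,"ax": 0,"ay": 0,"az": -7,"grip": -1},
    {"tx": 0,"ty": 0,"tz": 0,"ax": 0,"ay": 0,"az": -7,"grip": -1},
    {"tx": 0,"ty": 0,"tz": 0,"ax": 0,"ay": 0,"az": -7,"grip": -1},
    {"tx": 0,"ty": 0,"tz": 0,"ax": 0,"ay": 0,"az": -7,"grip": -1}
  ]
}}

```text
time_s: 9.18
tool_pos: [0.5149, -0.106, 0.2506]
ee_rot: [-3.14, -0.001, 2.394]
contact_force: [-0.8, -0.2, 0.6]
finger_gap: 0.0853
gripper_force: 0.0
```

Emit:
{"name": "servo_tool", "arguments": {
  "plan": [
    {"tx": 0,"ty": 0,"tz": 0,"ax": 0,"ay": 0,"az": -7,"grip": -1},
    {"tx": 0,"ty": 0,"tz": 0,"ax": 0,"ay": 0,"az": -7,"grip": -1},
    {"tx": 0,"ty": 0,"tz": 0,"ax": 0,"ay": 0,"az": -7,"grip": -1},
    {"tx": 0,"ty": 0,"tz": 0,"ax": 0,"ay": 0,"az": -7,"grip": -1},
    {"tx": 0,"ty": 0,"tz": 0,"ax": 0,"ay": 0,"az": -7,"grip": -1},
    {"tx": 0,"ty": 0,"tz": 0,"ax": 0,"ay": 0,"az": -5,"grip": -1},
    {"tx": 0,"ty": 0,"tz": 0,"ax": 0,"ay": 0,"az": 0,"grip": -1}
  ]
}}

```text
time_s: 9.77
tool_pos: [0.5149, -0.1061, 0.2507]
ee_rot: [3.142, -0.002, 3.09]
contact_force: [0.1, -0.4, -1.3]
finger_gap: 0.0855
gripper_force: 0.0
```

Run:
```python
from h import *
go([.4835,-.267,.2],[np.pi,0,np.pi-.07])
```

```text
t 9.7667 pos [ 0.5149 -0.1061  0.2507] rot [ 3.142e+00 -2.000e-03  3.090e+00] q [-0.49  0.15  0.64  1.91 -0.1   1.11  1.71] F [ 0.1 -0.4 -1.3] gap 0.0855 gf 0.0
shift(tool) [ 0.023  -0.1623  0.0508]
turn deg [ 0.   -0.1   1.06]
```

Emit:
{"name": "servo_tool", "arguments": {
  "plan": [
    {"tx": 0.0046,"ty": -0.0325,"tz": 0.01,"ax": 0,"ay": 0,"az": 0,"grip": -1},
    {"tx": 0.0046,"ty": -0.0325,"tz": 0.01,"ax": 0,"ay": 0,"az": 0,"grip": -1},
    {"tx": 0.0046,"ty": -0.0325,"tz": 0.01,"ax": 0,"ay": 0,"az": 0,"grip": -1},
    {"tx": 0.0046,"ty": -0.0325,"tz": 0.01,"ax": 0,"ay": 0,"az": 0,"grip": -1},
    {"tx": 0.0046,"ty": -0.0325,"tz": 0.01,"ax": 0,"ay": 0,"az": 0,"grip": -1},
    {"tx": 0,"ty": 0,"tz": 0,"ax": 0,"ay": 0,"az": 0,"grip": -1},
    {"tx": 0,"ty": 0,"tz": 0,"ax": 0,"ay": 0,"az": 0,"grip": -1}
  ]
}}

```text
time_s: 10.35
tool_pos: [0.4819, -0.2688, 0.2006]
ee_rot: [-3.141, -0.002, 3.078]
contact_force: [0.7, 0.6, 0.4]
finger_gap: 0.0853
gripper_force: 0.0
```

Run:
```python
from h import *
np.set_printoptions(precision=4,suppress=True)
go([.4835,-.267,.2],[np.pi,0,np.pi-.07]);snap('wrist','w2')
im=cv2.imread('pics/w2.png')
u,v=proj('w2',[.4835,-.267,.03]).astype(int);print(u,v)
y0,x0=max(v-90,0),max(u-120,0)
cv2.imwrite('pics/c6.png',cv2.resize(im[y0:y0+180,x0:x0+240],None,fx=3.3,fy=3.3,interpolation=cv2.INTER_CUBIC));print(x0,y0)
```

```text
t 10.35 pos [ 0.4819 -0.2688  0.2006] rot [-3.141 -0.002  3.078] q [-0.2   0.28  0.72  1.92 -0.21  1.02  2.12] F [0.7 0.6 0.4] gap 0.0853 gf 0.0
shift(tool) [-0.0015  0.0019  0.0006]
turn deg [-0.02 -0.14  0.39]
324 211
204 121
```

View pics/c6.png

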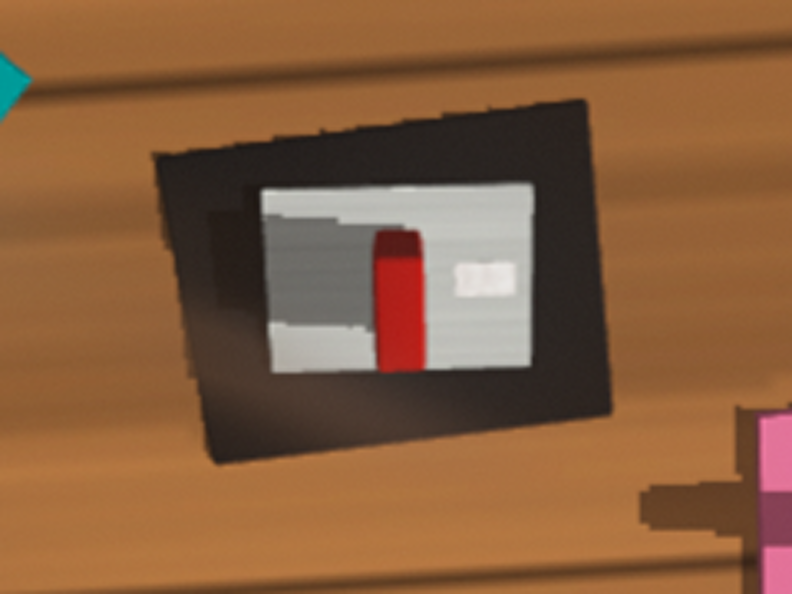

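The crop shows the plain-metal slide on its pad. Its plate corners are (262,190),(533,183),(531,366),(271,372), and the red handle top runs from (375,259)/(422,258) to (376,371)/(427,369). The look-alikes are clearly off to the sides.

Run:
```python
from h import *
np.set_printoptions(precision=4,suppress=True)
g=lambda u,v,z:atz('w2',204+u/3.3,121+v/3.3,z)
C=np.array([g(*q,.010) for q in[(262,190),(533,183),(531,366),(271,372)]]);print(C,C.mean(0))
e=C[1]-C[0]+C[2]-C[3];print('y-axis yaw',np.arctan2(-e[0],e[1]))
e=C[3]-C[0]+C[2]-C[1];print('x-axis yaw',np.arctan2(e[1],e[0]))
H=np.array([g(*q,.054) for q in[(375,259),(422,258),(427,369),(376,371)]]);print(H,H.mean(0))
e=H[3]-H[0]+H[2]-H[1];print('handle yaw',np.arctan2(e[1],e[0]))
go([*((C.mean(0)+H.mean(0))/2)[:2],.016])
```

```text
[[ 0.4529 -0.3054  0.01  ]
 [ 0.4558 -0.2257  0.01  ]
 [ 0.5119 -0.2279  0.01  ]
 [ 0.5088 -0.308   0.01  ]] [ 0.4824 -0.2668  0.01  ]
y-axis yaw -0.03763516845111334
x-axis yaw -0.042180100462297046
[[ 0.4667 -0.2724  0.054 ]
 [ 0.4673 -0.26    0.054 ]
 [ 0.4977 -0.2604  0.054 ]
 [ 0.4974 -0.2742  0.054 ]] [ 0.4823 -0.2667  0.054 ]
handle yaw -0.034753468293023525
t 10.4 pos [ 0.4828 -0.2674  0.2009] rot [ 3.141 -0.002  3.081] q [-0.2   0.28  0.72  1.92 -0.21  1.02  2.12] F [ 0.3  0.1 -0.3] gap 0.0853 gf 0.0
shift(tool) [0.0002 0.0006 0.1849]
```

Emit:
{"name": "servo_tool", "arguments": {
  "plan": [
    {"tx": 0,"ty": 0.0006,"tz": 0.04,"ax": 0,"ay": 0,"az": -1.3,"grip": -1},
    {"tx": 0,"ty": 0,"tz": 0.04,"ax": 0,"ay": 0,"az": 0,"grip": -1},
    {"tx": 0,"ty": 0,"tz": 0.04,"ax": 0,"ay": 0,"az": 0,"grip": -1},
    {"tx": 0,"ty": 0,"tz": 0.032,"ax": 0,"ay": 0,"az": 0,"grip": -1},
    {"tx": 0,"ty": 0,"tz": 0.02,"ax": 0,"ay": 0,"az": 0,"grip": -1},
    {"tx": 0,"ty": 0,"tz": 0.01,"ax": 0,"ay": 0,"az": 0,"grip": -1},
    {"tx": 0,"ty": 0,"tz": 0,"ax": 0,"ay": 0,"az": 0,"grip": -1}
  ]
}}

```text
time_s: 10.98
tool_pos: [0.4829, -0.2652, 0.0181]
ee_rot: [3.141, -0.003, 3.108]
contact_force: [-1.0, 0.3, 0.1]
finger_gap: 0.0856
gripper_force: 0.0
```

Emit:
{"name": "servo_tool", "arguments": {
  "plan": [
    {"tx": 0,"ty": 0,"tz": 0,"ax": 0,"ay": 0,"az": 0,"grip": 1},
    {"tx": 0,"ty": 0,"tz": 0,"ax": 0,"ay": 0,"az": 0,"grip": 1},
    {"tx": 0,"ty": 0,"tz": 0,"ax": 0,"ay": 0,"az": 0,"grip": 1},
    {"tx": 0,"ty": 0,"tz": 0,"ax": 0,"ay": 0,"az": 0,"grip": 1},
    {"tx": 0,"ty": 0,"tz": 0,"ax": 0,"ay": 0,"az": 0,"grip": 1},
    {"tx": 0,"ty": 0,"tz": 0,"ax": 0,"ay": 0,"az": 0,"grip": 1},
    {"tx": 0,"ty": 0,"tz": 0,"ax": 0,"ay": 0,"az": 0,"grip": 1},
    {"tx": 0,"ty": 0,"tz": 0,"ax": 0,"ay": 0,"az": 0,"grip": 1}
  ],
  "newtons": 70
}}

```text
time_s: 11.65
tool_pos: [0.4838, -0.2669, 0.0204]
ee_rot: [3.141, 0.001, 3.108]
contact_force: [-1.4, 2.7, 10.9]
finger_gap: 0.0114
gripper_force: 68.6
```

Run:
```python
from h import *
go([.4824,-.2668,.018],[np.pi,0,np.pi-.038])
```

```text
t 11.65 pos [ 0.4838 -0.2669  0.0204] rot [3.141e+00 1.000e-03 3.108e+00] q [-0.05  0.53  0.55  2.05 -0.44  0.67  2.34] F [-1.4  2.7 10.9] gap 0.0114 gf 68.6
shift(tool) [0.0014 0.     0.0024]
turn deg [0.01 0.05 0.23]
```

Emit:
{"name": "servo_tool", "arguments": {
  "plan": [
    {"tx": 0,"ty": 0,"tz": -0.01,"ax": 0,"ay": 0,"az": 0,"grip": 1},
    {"tx": 0,"ty": 0,"tz": -0.02,"ax": 0,"ay": 0,"az": 0,"grip": 1},
    {"tx": 0,"ty": 0,"tz": -0.03,"ax": 0,"ay": 0,"az": 0,"grip": 1},
    {"tx": 0,"ty": 0,"tz": -0.04,"ax": 0,"ay": 0,"az": 0,"grip": 1},
    {"tx": 0,"ty": 0,"tz": -0.04,"ax": 0,"ay": 0,"az": 0,"grip": 1},
    {"tx": 0,"ty": 0,"tz": -0.04,"ax": 0,"ay": 0,"az": 0,"grip": 1},
    {"tx": 0,"ty": 0,"tz": -0.03,"ax": 0,"ay": 0,"az": 0,"grip": 1},
    {"tx": 0,"ty": 0,"tz": -0.02,"ax": 0,"ay": 0,"az": 0,"grip": 1},
    {"tx": 0,"ty": 0,"tz": 0,"ax": 0,"ay": 0,"az": 0,"grip": 1},
    {"tx": 0,"ty": 0,"tz": 0,"ax": 0,"ay": 0,"az": 0,"grip": 1}
  ]
}}

```text
time_s: 12.48
tool_pos: [0.4836, -0.2669, 0.2508]
ee_rot: [3.141, 0.002, 3.108]
contact_force: [-0.0, -0.4, -3.3]
finger_gap: 0.0118
gripper_force: 69.1
```

```bash
cat > tgt.py <<'E'
from fit import *
a=p[6];c,s_=np.cos(p[2]),np.sin(p[2])
fy=np.array([-s_,c,0]);fx=np.array([c*np.cos(a),s_*np.cos(a),np.sin(a)]);fn=np.cross(fx,fy)
F=W(p,a,0,0,.03);RT=R.from_matrix(np.c_[-fx,fy,-fn])
def tcp(h): return F+.0014*fx+(.0164+h)*fn
E
python3 - <<'E'
from tgt import *
np.set_printoptions(precision=4,suppress=True)
print('F',F,'n',fn,'rpy',RT.as_euler('xyz'))
for h in(.06,.01,0):print(h,tcp(h))
go(tcp(.08),RT);snap('wrist','w3')
E
```

```text
F [0.572  0.1186 0.1315] n [-0.4871  0.0305  0.8728] rpy [3.1416 0.5099 3.079 ]
0.06 [0.536  0.1208 0.1989]
0.01 [0.5604 0.1193 0.1553]
0 [0.5652 0.119  0.1465]
t 12.4833 pos [ 0.4836 -0.2669  0.2508] rot [3.141 0.002 3.108] q [-0.25  0.22  0.75  1.86 -0.17  1.12  2.1 ] F [-0.  -0.4 -3.3] gap 0.0118 gf 69.1
shift(tool) [-0.0294  0.3896  0.0346]
turn deg [  0.43 -29.09   1.6 ]
```

Emit:
{"name": "servo_tool", "arguments": {
  "plan": [
    {"tx": -0.003,"ty": 0.039,"tz": 0,"ax": 0,"ay": 0,"az": 0,"grip": 1},
    {"tx": -0.003,"ty": 0.039,"tz": 0,"ax": 0,"ay": 0,"az": 0,"grip": 1},
    {"tx": -0.003,"ty": 0.039,"tz": 0,"ax": 0,"ay": 0,"az": 0,"grip": 1},
    {"tx": -0.003,"ty": 0.039,"tz": 0,"ax": 0,"ay": 0,"az": 0,"grip": 1},
    {"tx": -0.003,"ty": 0.039,"tz": 0,"ax": 0,"ay": 0,"az": 0,"grip": 1},
    {"tx": -0.003,"ty": 0.039,"tz": 0,"ax": 0,"ay": 0,"az": 0,"grip": 1},
    {"tx": -0.003,"ty": 0.039,"tz": 0,"ax": 0,"ay": 0,"az": 0,"grip": 1},
    {"tx": -0.003,"ty": 0.039,"tz": 0,"ax": 0,"ay": 0,"az": 0,"grip": 1},
    {"tx": -0.003,"ty": 0.039,"tz": 0,"ax": 0,"ay": 0,"az": 0,"grip": 1},
    {"tx": -0.003,"ty": 0.039,"tz": 0,"ax": 0,"ay": 0,"az": 0,"grip": 1}
  ]
}}

```text
time_s: 13.37
tool_pos: [0.5256, 0.1235, 0.2483]
ee_rot: [-3.141, -0.002, 3.107]
contact_force: [0.6, -1.2, -1.9]
finger_gap: 0.0114
gripper_force: 69.1
```

Emit:
{"name": "servo_tool", "arguments": {
  "plan": [
    {"tx": 0,"ty": 0,"tz": 0,"ax": 0.4,"ay": -5,"az": 1.6,"grip": 1},
    {"tx": 0,"ty": 0,"tz": 0,"ax": 0,"ay": -5,"az": 0,"grip": 1},
    {"tx": 0,"ty": 0,"tz": 0,"ax": 0,"ay": -5,"az": 0,"grip": 1},
    {"tx": 0,"ty": 0,"tz": 0,"ax": 0,"ay": -5,"az": 0,"grip": 1},
    {"tx": 0,"ty": 0,"tz": 0,"ax": 0,"ay": -5,"az": 0,"grip": 1},
    {"tx": 0,"ty": 0,"tz": 0,"ax": 0,"ay": -4,"az": 0,"grip": 1},
    {"tx": 0,"ty": 0,"tz": 0,"ax": 0,"ay": 0,"az": 0,"grip": 1},
    {"tx": 0,"ty": 0,"tz": 0,"ax": 0,"ay": 0,"az": 0,"grip": 1}
  ]
}}

```text
time_s: 14.03
tool_pos: [0.5253, 0.1215, 0.2484]
ee_rot: [-3.133, 0.503, 3.084]
contact_force: [1.0, 0.9, -1.3]
finger_gap: 0.0117
gripper_force: 69.1
```

Run:
```python
from tgt import *
go(tcp(.03),RT)
```

```text
t 14.0333 pos [0.5253 0.1215 0.2484] rot [-3.133  0.503  3.084] q [-0.92 -0.11  0.36  2.24  0.55  0.66  0.57] F [ 1.   0.9 -1.3] gap 0.0117 gf 69.1
shift(tool) [0.0143 0.0005 0.0785]
turn deg [-0.32 -0.39  0.27]
```

Emit:
{"name": "servo_tool", "arguments": {
  "plan": [
    {"tx": 0.005,"ty": 0.0005,"tz": 0.02,"ax": -0.3,"ay": -0.4,"az": 0.3,"grip": 1},
    {"tx": 0.005,"ty": 0,"tz": 0.02,"ax": 0,"ay": 0,"az": 0,"grip": 1},
    {"tx": 0.0043,"ty": 0,"tz": 0.02,"ax": 0,"ay": 0,"az": 0,"grip": 1},
    {"tx": 0,"ty": 0,"tz": 0.018,"ax": 0,"ay": 0,"az": 0,"grip": 1},
    {"tx": 0,"ty": 0,"tz": 0,"ax": 0,"ay": 0,"az": 0,"grip": 1},
    {"tx": 0,"ty": 0,"tz": 0,"ax": 0,"ay": 0,"az": 0,"grip": 1}
  ]
}}

```text
time_s: 14.53
tool_pos: [0.5526, 0.1197, 0.1738]
ee_rot: [-3.14, 0.511, 3.077]
contact_force: [0.8, -1.1, -1.6]
finger_gap: 0.0117
gripper_force: 69.2
```

Run:
```python
from tgt import *
go(tcp(.01),RT)
snap('wrist','w4');snap('scene','s4')
C=[proj('w4',F+x*fx+y*fy) for x,y in((-.033,-.045),(-.033,.045),(.033,.045),(.033,-.045))];print('outline expected',np.round(C))
a=cv2.imread('pics/w4.png');a=cv2.resize(a[60:360,160:480],None,fx=1.25,fy=1.25)
b=cv2.imread('pics/s4.png')[180:300,345:505];b=cv2.resize(b,None,fx=2.5,fy=2.5,interpolation=cv2.INTER_CUBIC)
h=max(len(a),len(b));a=cv2.copyMakeBorder(a,0,h-len(a),0,0,0);b=cv2.copyMakeBorder(b,0,h-len(b),0,0,0)
cv2.imwrite('pics/c7.png',np.hstack([a,b]))
```

```text
t 14.5333 pos [0.5526 0.1197 0.1738] rot [-3.14   0.511  3.077] q [-0.88  0.06  0.4   2.29  0.62  0.42  0.5 ] F [ 0.8 -1.1 -1.6] gap 0.0117 gf 69.2
shift(tool) [0.0023 0.0002 0.02  ]
turn deg [-0.18  0.05 -0.12]
outline expected [[247. 197.]
 [399. 197.]
 [393. 298.]
 [253. 298.]]
```

View pics/c7.png

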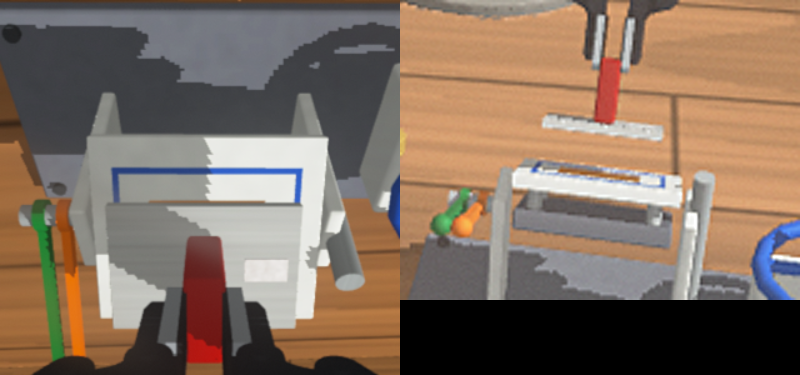

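The wrist crop shows the slide square to the outline, about 1.6 mm short in +y. In the scene crop a good deal of the handle shows below the fingers, so I'll check how far the plate sits beyond the TCP.

Run:
```python
from tgt import *
np.set_printoptions(precision=1,suppress=True)
s=manip.sense();M=R.from_euler('xyz',s['ee_rot']).as_matrix();P=s['tool_pos']
X,Y,N=-M[:,0],M[:,1],-M[:,2]
print('TCP in s4',proj('s4',P),'w4',proj('w4',P))
for d in(.0164,.025,.032,.040):
    U=P-.0014*X-d*N
    print(d,'top +x edge',[proj('s4',U+.028*X+y*Y+.006*N) for y in(-.04,.04)],'bottom',[proj('s4',U+.028*X+y*Y) for y in(-.04,.04)],'w4 +x edge',[proj('w4',U+.028*X+y*Y+.006*N) for y in(-.04,.04)],'htop',proj('s4',U+.05*N),'w4 hbase+x',proj('w4',U+.006*N+.016*X))
print('obs s4 plate upper',345+143/2.5,180+116/2.5,345+263/2.5,180+126/2.5,'w4 edge',160+106/1.25,160+302/1.25,60+205/1.25,'hbase',60+237/1.25)
```

```text
TCP in s4 [427.9 222.7] w4 [324.1 289.3]
0.0164 top +x edge [array([402.7, 227.2]), array([450.9, 232.6])] bottom [array([402.4, 230.7]), array([450.4, 236.2])] w4 +x edge [array([250.9, 325.3]), array([397.2, 325.6])] htop [430.2 203.2] w4 hbase+x [324.1 305.7]
0.025 top +x edge [array([402.2, 232.2]), array([450.3, 237.7])] bottom [array([401.8, 235.7]), array([449.8, 241.3])] w4 +x edge [array([253.8, 317.4]), array([394.4, 317.7])] htop [429.6 208.2] w4 hbase+x [324.1 298.4]
0.032 top +x edge [array([401.7, 236.3]), array([449.8, 241.9])] bottom [array([401.3, 239.8]), array([449.3, 245.4])] w4 +x edge [array([256. , 311.4]), array([392.2, 311.6])] htop [429.1 212.2] w4 hbase+x [324.1 292.9]
0.04 top +x edge [array([401.2, 241. ]), array([449.2, 246.6])] bottom [array([400.8, 244.5]), array([448.8, 250.2])] w4 +x edge [array([258.3, 304.9]), array([389.8, 305.2])] htop [428.6 216.9] w4 hbase+x [324.1 287. ]
obs s4 plate upper 402.2 226.4 450.2 230.4 w4 edge 244.8 401.6 224.0 hbase 249.6
```

The plate matches d = 16.4 mm in the scene image, so nothing slipped. Approaching with +2 mm in y, then pressing in small steps.

Emit:
{"name": "servo_tool", "arguments": {
  "plan": [
    {"tx": 0.0023,"ty": 0.002,"tz": 0.005,"ax": -0.2,"ay": 0,"az": 0,"grip": 1},
    {"tx": 0,"ty": 0,"tz": 0.007,"ax": 0,"ay": 0,"az": 0,"grip": 1},
    {"tx": 0,"ty": 0,"tz": 0.005,"ax": 0,"ay": 0,"az": 0,"grip": 1},
    {"tx": 0,"ty": 0,"tz": 0.003,"ax": 0,"ay": 0,"az": 0,"grip": 1},
    {"tx": 0,"ty": 0,"tz": 0.003,"ax": 0,"ay": 0,"az": 0,"grip": 1},
    {"tx": 0,"ty": 0,"tz": 0.003,"ax": 0,"ay": 0,"az": 0,"grip": 1},
    {"tx": 0,"ty": 0,"tz": 0,"ax": 0,"ay": 0,"az": 0,"grip": 1},
    {"tx": 0,"ty": 0,"tz": 0,"ax": 0,"ay": 0,"az": 0,"grip": 1}
  ]
}}

```text
time_s: 15.3
tool_pos: [0.5632, 0.122, 0.1508]
ee_rot: [3.137, 0.513, 3.077]
contact_force: [0.3, -1.0, -1.6]
finger_gap: 0.0118
gripper_force: 69.2
```

```bash
cat > st.py <<'E'
from tgt import *
go(tcp(0)+.002*fy,RT);print('Fn',manip.sense()['contact_force']@fn,'moment',manip.sense()['moment'].round(2))
E
python3 st.py
```

```text
t 15.3 pos [0.5632 0.122  0.1508] rot [3.137 0.513 3.077] q [-0.87  0.12  0.41  2.3   0.64  0.34  0.47] F [ 0.3 -1.  -1.6] gap 0.0118 gf 69.2
shift(tool) [ 0.0001 -0.0009  0.0048]
turn deg [ 0.2   0.18 -0.12]
Fn -1.5715299607637006 moment [0.11 0.69 0.01]
```

Emit:
{"name": "servo_tool", "arguments": {
  "plan": [
    {"tx": 0,"ty": -0.0005,"tz": 0.002,"ax": 0.2,"ay": 0.2,"az": 0,"grip": 1},
    {"tx": 0,"ty": 0,"tz": 0.002,"ax": 0,"ay": 0,"az": 0,"grip": 1},
    {"tx": 0,"ty": 0,"tz": 0.002,"ax": 0,"ay": 0,"az": 0,"grip": 1},
    {"tx": 0,"ty": 0,"tz": 0.001,"ax": 0,"ay": 0,"az": 0,"grip": 1},
    {"tx": 0,"ty": 0,"tz": 0,"ax": 0,"ay": 0,"az": 0,"grip": 1},
    {"tx": 0,"ty": 0,"tz": 0,"ax": 0,"ay": 0,"az": 0,"grip": 1},
    {"tx": 0,"ty": 0,"tz": 0,"ax": 0,"ay": 0,"az": 0,"grip": 1}
  ]
}}

```text
time_s: 15.88
tool_pos: [0.5668, 0.1216, 0.1451]
ee_rot: [3.14, 0.51, 3.077]
contact_force: [-1.0, 1.1, 4.3]
finger_gap: 0.0116
gripper_force: 69.9
```

```bash
python3 st.py
```

```text
t 15.8833 pos [0.5668 0.1216 0.1451] rot [3.14  0.51  3.077] q [-0.86  0.14  0.41  2.29  0.63  0.33  0.48] F [-1.   1.1  4.3] gap 0.0116 gf 69.9
shift(tool) [ 0.0005 -0.0007 -0.0019]
turn deg [ 0.04  0.01 -0.13]
Fn 4.265554379341843 moment [0.1  0.23 0.1 ]
```

Emit:
{"name": "servo_tool", "arguments": {
  "plan": [
    {"tx": 0,"ty": 0,"tz": 0.001,"ax": 0,"ay": 0,"az": 0,"grip": 1},
    {"tx": 0,"ty": 0,"tz": 0.0015,"ax": 0,"ay": 0,"az": 0,"grip": 1},
    {"tx": 0,"ty": 0,"tz": 0,"ax": 0,"ay": 0,"az": 0,"grip": 1},
    {"tx": 0,"ty": 0,"tz": 0,"ax": 0,"ay": 0,"az": 0,"grip": 1},
    {"tx": 0,"ty": 0,"tz": 0,"ax": 0,"ay": 0,"az": 0,"grip": 1},
    {"tx": 0,"ty": 0,"tz": 0,"ax": 0,"ay": 0,"az": 0,"grip": 1}
  ]
}}

```text
time_s: 16.38
tool_pos: [0.568, 0.1215, 0.1431]
ee_rot: [3.139, 0.51, 3.076]
contact_force: [-2.7, -1.0, 8.6]
finger_gap: 0.0116
gripper_force: 70.5
```

```bash
python3 st.py
python3 - <<'E'
from h import *
snap('wrist','w5');snap('scene','s5')
a=cv2.imread('pics/w5.png');a=cv2.resize(a[60:360,160:480],None,fx=1.25,fy=1.25)
b=cv2.imread('pics/s5.png')[180:300,345:505];b=cv2.resize(b,None,fx=2.5,fy=2.5,interpolation=cv2.INTER_CUBIC)
b=cv2.copyMakeBorder(b,0,75,0,0,0);cv2.imwrite('pics/c8.png',np.hstack([a,b]))
E
```

```text
t 16.3833 pos [0.568  0.1215 0.1431] rot [3.139 0.51  3.076] q [-0.86  0.15  0.41  2.29  0.63  0.32  0.48] F [-2.7 -1.   8.6] gap 0.0116 gf 70.5
shift(tool) [ 0.0006 -0.0007 -0.0043]
turn deg [ 0.05  0.02 -0.13]
Fn 8.829300425375255 moment [-0.07  0.21 -0.06]
```

I've used all ten picture views, so this last centring check is by image code.

Run:
```python
from tgt import *
im=cv2.imread('pics/w5.png').astype(int);b=(im[...,0]-im[...,2]>60)
b[:150]=0;b[330:]=0;b[:,:225]=0;b[:,420:]=0
ys,xs=np.where(b);r=np.bincount(ys);print('blue rows',[(i,n) for i,n in enumerate(r) if n>40],'cols',np.percentile(xs,[1,99]))
s=manip.sense();M=R.from_euler('xyz',s['ee_rot']).as_matrix();U=s['tool_pos']+.0164*M[:,2]+.0014*M[:,0]
X,Y=-M[:,0],M[:,1]
for x,y in((-.033,-.045),(-.033,.045)):print('outline if centred',proj('w5',U+x*X+y*Y).round(1))
for x,y in((-.028,-.04),(-.028,.04)):print('slide edge',proj('w5',U+x*X+y*Y-.006*M[:,2]).round(1))
print(im[195:240,300].tolist()[::3])
```

```text
blue rows [(209, np.int64(153)), (210, np.int64(156)), (211, np.int64(150)), (212, np.int64(148)), (213, np.int64(136)), (214, np.int64(93))] cols [235. 406.]
outline if centred [235.1 212.2]
outline if centred [409.9 212.3]
slide edge [243.  224.7]
slide edge [401.9 224.8]
[[226, 231, 230], [225, 230, 229], [225, 230, 230], [225, 230, 230], [219, 225, 222], [195, 91, 44], [193, 97, 54], [144, 152, 151], [144, 152, 150], [107, 110, 109], [174, 178, 177], [166, 171, 169], [126, 129, 129], [126, 129, 129], [127, 130, 130]]
```

The outline is at row 211 and columns 235–406, against 212 and 235–410 if perfectly centred, so the slide is within about 1 mm. The press is about 10 N. Handing in.

```bash
python3 -c "
from plant import manip
print(manip.job_done())"
```

```text
the job is handed in; nothing more can be done
None
```

I handed the job in at about 16.5 s on the robot's clock: the pointers line up to about 0.003 rad, and the slide is held pressed on the face at about 10 N, within about 1 mm of centre; no verdict came back.

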